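# Close up and refill the self-serve pastry bin

### The job

Take away the basket that stands in front of the pastry bin's open doors and hang it by its handle on the hook of the stand. Then push both doors of the bin fully shut, until each seats on its catch, and only after that fill the bin through its open top: every round golden bun from the board onto the yellow liner, every dark oblong pastry onto the brown liner. Leave the doors shut and the basket hanging, and leave the other things on the counter alone.

Things in the scene. Friction and masses are not known exactly. Their poses are not given: they have to be found in the camera images.
- bin: fixed clear bin, black trim, open top, black plinth. Origin: centre, at table height; x points away from the doors (they face the robot), y to the left. Outside x +-111, y +-151, wall and divider tops z 125, floor (plinth top) z 52 mm; the plinth juts 21 mm out (to x -132) before the doors. Compartments x -107 to 106: +y (3 to 146) yellow liner, for buns; -y (-146 to -3) brown liner, for pastries
- door_left (a joint): angle of the +y door, rad: 0 shut, up to 1.5 open towards the robot; starts 1.15 to 1.45. Clear panel, black rim, 144 wide, 64 high (z 58 to 122), 8 thick, 0.25 kg; upright hinge at the bin's +y front corner. Stays where left. Sprung ball catch: from about 0.13 rad it needs some 5 to 8 N at mid door to ride over the ball, then snaps in and rests at 0 to 0.02 rad; short of that it stays ajar
- door_right (a joint): the -y door's angle, mirror image of door_left (hinge at the bin's -y front corner), same values
- door_left_hinge (a point): on the +y door's vertical hinge axis, at the door's mid height (in bin frame x -115.5, y +147.5, z 90 mm). The frame turns with the door; the panel runs from the hinge along this frame's -y, its outer face is at x -4 mm; shut, the frame has the bin's yaw
- door_right_hinge (a point): the same for the -y door (bin frame x -115.5, y -147.5, z 90 mm): its panel runs from the hinge along this frame's +y, outer face at x -4 mm
- door_left_mid (a point): point on the outer face of the +y door, 85 mm from the hinge, 103 mm above the table: a good place to push. A black pull handle, 10 mm wide and standing out 12 mm, is on the same face at 132 mm from the hinge
- door_right_mid (a point): the same point on the -y door
- basket: loose copper-coloured open box basket, 80 (x) x 110 (y) x 65 mm high, 0.2 kg, with a fixed black bow handle topped by a wooden grip; origin at the centre of its underside. It starts standing between the open doors, where it is in the way of their closing
- basket_bar (a point): middle of the handle's level top bar: round bar 10 mm thick, straight for 90 mm along the basket's y, its axis 150 mm above the basket's underside. On top of its middle stands a pale wooden grip block, 16 (basket x) x 50 (y) mm, from 5 to 39 mm above the bar's axis: pinch it from above across its 16 mm; the bar below stays free for the hook
- hook_stand: fixed stand, left or right of the bin, yaw varies. Origin: centre of its base, at table height. Base 160 (x) x 120 (y) x 15 mm; black post, 16 mm thick, at x 60, 220 high; the black hook arm (round, 8 mm) runs from the post at z 212 along -x, sloping down to z 204 at x -60 (its axis), then turns up to a tip at x -75, top z 226 mm
- hook_seat (a point): point on the hook arm's upper side between the tip and the post (stand frame x -10, y 0, z 211 mm): the basket's bar lowered here, lying across the arm (along the stand's y), hangs on it with its axis at z 214 to 217 mm. Bring the bar in from the stand's -x side, just over the tip, as the basket hangs below the bar
- board: fixed wooden board 290 (x) x 240 (y) x 6 mm on which the buns and pastries lie; origin at the centre of its underside. On the other side of the bin from the hook stand
- bun1: loose round golden bun, 59 mm in diameter, 41 high, widest from 8 to 26 mm up, 70 g; origin at the centre of its underside. May be absent
- bun2: loose round golden bun, 59 mm in diameter, 41 high, widest from 8 to 26 mm up, 70 g; origin at the centre of its underside. May be absent
- bun3: loose round golden bun, 59 mm in diameter, 41 high, widest from 8 to 26 mm up, 70 g; origin at the centre of its underside. May be absent
- pastry1: loose dark brown oblong pastry, 64 (x) x 52 (y) x 40 mm high, 80 g; origin at the centre of its underside. May be absent
- pastry2: loose dark brown oblong pastry, 64 (x) x 52 (y) x 40 mm high, 80 g; origin at the centre of its underside. May be absent
- pastry3: loose dark brown oblong pastry, 64 (x) x 52 (y) x 40 mm high, 80 g; origin at the centre of its underside. May be absent
- jam: bystander: jam jar, 60 mm wide, 85 high, behind the hook stand; leave it alone
- mug: bystander: white espresso mug, 68 mm wide, 60 high, behind the board; leave it alone
- pepper: bystander: steel pepper pot, 48 mm wide, 65 high, on the robot's side of the board; leave it alone
- turner: bystander: spatula, 250 mm long, lying on the robot's side of the hook stand; leave it alone
Things that resemble listed ones, but are neither listed nor needed, are in the scene too. What is shaped like the pastry2 but green is not meant. Leave any blue look-alike of the pastry1 alone.

How it is judged:
On the way, in this order (a step that is already met when the one before it is completed fails the run):
1. the basket hangs by its handle bar on the hook, let go (x of basket_bar in the frame of hook_stand between -0.075 and 0.06 m and y of basket_bar in the frame of hook_stand between -0.05 and 0.05 m and z of basket_bar in the frame of hook_stand between 0.195 and 0.25 m and contact force between basket and the fingers below 0.1 N and linear speed of basket below 0.05 m/s), for 0.3 s.
2. both doors are seated on their catches, with no bun or pastry in the bin yet (value of joint each of door_left, door_right below 0.03 rad and height (world z) of each of bun1, bun2, bun3, pastry1, pastry2, pastry3 below 0.045 m), for 0.3 s.
3. every bun lies on the yellow liner and every pastry on the brown one, doors shut (value of joint each of door_left, door_right below 0.03 rad and x of bun1 in the frame of bin between -0.11 and 0.11 m and y of bun1 in the frame of bin between 0.005 and 0.145 m and z of bun1 in the frame of bin between 0.04 and 0.115 m and x of bun2 in the frame of bin between -0.11 and 0.11 m and y of bun2 in the frame of bin between 0.005 and 0.145 m and z of bun2 in the frame of bin between 0.04 and 0.115 m and x of bun3 in the frame of bin between -0.11 and 0.11 m and y of bun3 in the frame of bin between 0.005 and 0.145 m and z of bun3 in the frame of bin between 0.04 and 0.115 m and x of pastry1 in the frame of bin between -0.11 and 0.11 m and y of pastry1 in the frame of bin between -0.145 and -0.005 m and z of pastry1 in the frame of bin between 0.04 and 0.115 m and x of pastry2 in the frame of bin between -0.11 and 0.11 m and y of pastry2 in the frame of bin between -0.145 and -0.005 m and z of pastry2 in the frame of bin between 0.04 and 0.115 m and x of pastry3 in the frame of bin between -0.11 and 0.11 m and y of pastry3 in the frame of bin between -0.145 and -0.005 m and z of pastry3 in the frame of bin between 0.04 and 0.115 m), for 0.2 s.
At the end, for the whole second after the job is handed in: The basket hangs by its bar on the hook arm (bar between tip and post, within 50 mm of the arm), both doors read under 0.03 rad, every bun is inside the yellow-lined compartment and every pastry inside the brown-lined one, no higher than the rim, all released and at rest (all of step 1 and all of step 3 and linear speed of each of bun1, bun2, bun3, pastry1, pastry2, pastry3 below 0.03 m/s); the robot touches nothing.
It fails at once if a bystander (jam jar, mug, pepper pot, spatula) is shoved more than 5 cm (distance of any of jam, mug, pepper, turner from where it was at the start of the episode above 0.05 m).
Of bun1, bun2, bun3, pastry1, pastry2, pastry3 only 4 to 6 are there at a start; the rules pass over those that are not, and their reading is None.
At some moment in a run one of bun1, bun2, bun3, pastry1, pastry2, pastry3 may be knocked a few centimetres aside while the robot is not near it.
It also fails if it takes over 210 s, if anything falls off the work surface, if the arm or the gripper's body presses on something with over 40 N, if the wrist force passes 120 N, or if a joint passes its speed limit or range.

### The arm

A 6-joint arm with a two-finger parallel gripper is mounted at the origin on the work surface. World frame = base frame: x ahead of the robot, y to its left, z up, the work surface at z = 0. Lengths are in m, angles in rad, forces in N, time in s.
With the tool pointing down it reaches from about 0.35 to 0.85 m from the base axis. Payload 8.1 kg.
Tool frame: the origin (TCP) lies between the finger pads; the fingertips stand 25 mm ahead of it and the grasp point (between the pads) lies 6 mm ahead of it; z points along the fingers, y is the line along which they close (so a half turn about z gives the same grasp; the last joint's range is limited). The gripper opens to 93 mm and grips with 3 to 60 N. Pads are 15 mm wide; open, the fingers measure 128 mm over their backs; the gripper's body (75 mm by 188 mm) begins 65 mm behind the grasp point.
Start: joints at [-1.318, 0.13, 1.488, -0, 1.523, -0.085], TCP at [0.199, -0.566, 0.244] pointing down, gripper open.
Joint ranges: [-2.96, 2.96], [-0.89, 2.26], [0.02, 2.5], [-1.34, 4.48], [0, 2.73], [-2.66, 2.66]. Speed limits (rad/s): [2.39, 2.39, 2.79, 3.14, 3.14, 3.14].

### API

Orientations are given as a rotation vector (axis times angle).
In Python, from plant import robot gives the robot as it stands.
- The arm moves only by the tool arm_command, never from a script. Its argument "increments" is text: rows parted by semicolons, each of 5 numbers parted by spaces: the closure, from 0 (fully open) to 1 (shut), then the shift along the tool's x, y, z in mm, then the turn about the tool's z in rad. A call has 1 to 5 rows; each row is the pose to reach, as a shift and turn from the pose commanded when the call began, along the tool's axes at that moment; what a row does not reach only later rows make up. A row lasts 1/10 s, in which the tool goes at most 50 mm and 8.59 degrees, less where a joint would pass 70% of its speed; a pose out of reach is approached as far as the arm can. A call with a gripper value outside its range is refused whole. The fingers move at their own pace and stop on an object; "grip_force" is the grip in N (left out, the last holds). Time passes only in rows, so rows that repeat a pose let the fingers close. It gives the time, the measured TCP pose, the force, the opening and the grip force at its end, in the units of the state.
- robot.read_state(): the state, without advancing time (a new reading comes with each control period).
- robot.read_camera(name): name is "scene" or "top" or "wrist"; returns the picture (384x512x3 uint8, blue, green, red); there is no depth.
- robot.camera_model(name): a dict with "fx", "fy", "cx", "cy" (pixels), "D" ([k1, k2, p1, p2, k3] as OpenCV has them; the pictures are not rectified), "eye" and "rotation" of the camera in the world. Camera axes: x right, y down, z forward; pixel columns grow to the right and rows downward; lengths in m; the calibration is good to about 2 mm. A picture is of the moment at which its call begins: read the wrist's pose just before it. camera_model takes no time and is no camera call; for the wrist camera it gives the pose at the moment of the call.
- robot.close_job(): hands the job in; it is judged then, once.
The state is a dict: "t": time; "q": joint angles; "dq": joint speeds; "joint_torque": joint torques, N m; "tool_pos": TCP position; "orientation": TCP orientation; "force": force on the tool from outside, world axes, zero at the start; "wrist_torque": the same for the moment, N m; "opening": finger opening in m; "gripper_force": force on a finger pad.
Only numpy, scipy, OpenCV 4.12 (cv2) and the standard library are available. Lean on these libraries where they do the work, as an engineer would, in place of code of your own. Each camera call takes 0.05 s, during which the arm holds its last target. There are 200 camera calls.

## Working session

There is one attempt and no reset: what is moved stays moved. The work goes in short steps, Python scripts to look and compute and a tool call to move; the robot and the scene stay as the last step left them, time stands still between calls to the robot, and variables do not carry over. Pictures are saved under pics/ and viewed, at most 14 in all, crops included, and the job is handed in when it is done.

Besides the shell and the picture viewer there is one more tool, called after "Emit:" as a command line: name --argument value ..., lists and objects as JSON in quotes. arm_command: Moves the arm, as the interface text tells. Its arguments: {"type":"object","properties":{"increments":{"type":"string"},"grip_force":{"type":"number"}},"required":["increments"]}

```bash
ls; mkdir -p pics; cat > h.py <<'E'
import numpy as np, cv2
from plant import robot
from scipy.spatial.transform import Rotation as R
def grab(n,f=None):
    m=robot.camera_model(n); im=robot.read_camera(n)
    if f: cv2.imwrite('pics/'+f,im)
    return im,m
def K(m): return np.array([[m['fx'],0,m['cx']],[0,m['fy'],m['cy']],[0,0,1.]]),np.array(m['D'],float)
def ray(m,px):
    k,d=K(m); u=cv2.undistortPoints(np.array(px,float).reshape(-1,1,2),k,d).reshape(-1,2)
    r=np.c_[u,np.ones(len(u))]@np.array(m['rotation']).T
    return np.array(m['eye']),r
def onz(m,px,z):
    e,r=ray(m,px); s=(z-e[2])/r[:,2]; return (e+r*s[:,None])
def proj(m,P):
    k,d=K(m); Rm=np.array(m['rotation']); c=(np.array(P,float).reshape(-1,3)-np.array(m['eye']))@Rm
    return cv2.projectPoints(c,np.zeros(3),np.zeros(3),k,d)[0].reshape(-1,2)
def blobs(im,lo,hi,amin=60):
    hsv=cv2.cvtColor(im,cv2.COLOR_BGR2HSV); mk=cv2.inRange(hsv,lo,hi)
    n,l,s,c=cv2.connectedComponentsWithStats(mk); return [(s[i],c[i],l==i) for i in range(1,n) if s[i][4]>=amin]
def tri(m1,p1,m2,p2):
    e1,r1=ray(m1,[p1]); e2,r2=ray(m2,[p2]); A=np.c_[r1[0],-r2[0]]
    s=np.linalg.lstsq(A,e2-e1,rcond=None)[0]; a=e1+s[0]*r1[0]; b=e2+s[1]*r2[0]; return (a+b)/2,np.linalg.norm(a-b)
def tool(dx):  # world displacement -> tool axes mm
    s=robot.read_state(); return R.from_rotvec(s['orientation']).inv().apply(dx)*1000
E
python3 - <<'E'
from h import *
for n in ['scene','top','wrist']:
    im,m=grab(n,n+'0.png'); print(n,np.round(m['eye'],3),np.round(m['rotation'],3).tolist(),m['fx'])
    
s=robot.read_state(); print(s)
a=cv2.imread('pics/scene0.png');b=cv2.imread('pics/top0.png')
cv2.imwrite('pics/scene0b.png',cv2.resize(a,(800,600),interpolation=cv2.INTER_CUBIC))
cv2.imwrite('pics/top0b.png',cv2.resize(b,(800,600),interpolation=cv2.INTER_CUBIC))
E
```

```text
pics
scene [ 1.503 -0.525  1.238] [-2.002, -1.342, 0.557] 486.5047946069643
top [ 0.376 -0.066  1.387] [-2.179, 2.168, -0.107] 421.3005657337666
wrist [ 0.278 -0.538  0.384] [2.353, -1.67, -0.255] 333.0853642213554
{'t': 0.15, 'q': array([-1.31841873e+00,  1.31009293e-01,  1.48900251e+00,  8.39841468e-06,
        1.52298987e+00, -8.54374141e-02]), 'dq': array([ 0.00168541, -0.00321209, -0.0030356 , -0.00019548,  0.00117746,
        0.00018474]), 'joint_torque': array([ 1.71351738e-03, -5.60475004e+01, -4.92333591e+01,  7.69383414e-02,
        3.06016265e-02, -1.24151593e-04]), 'tool_pos': array([ 0.19876089, -0.56570904,  0.2428301 ]), 'orientation': array([-3.09549996e+00, -5.27882228e-01,  1.71320595e-04]), 'force': array([-0.48372913, -0.71824838,  0.36735495]), 'wrist_torque': array([ 0.02490349, -0.00431503,  0.00548959]), 'gripper_force': 0.0, 'opening': 0.09291730339527694}
```

View pics/top0b.png

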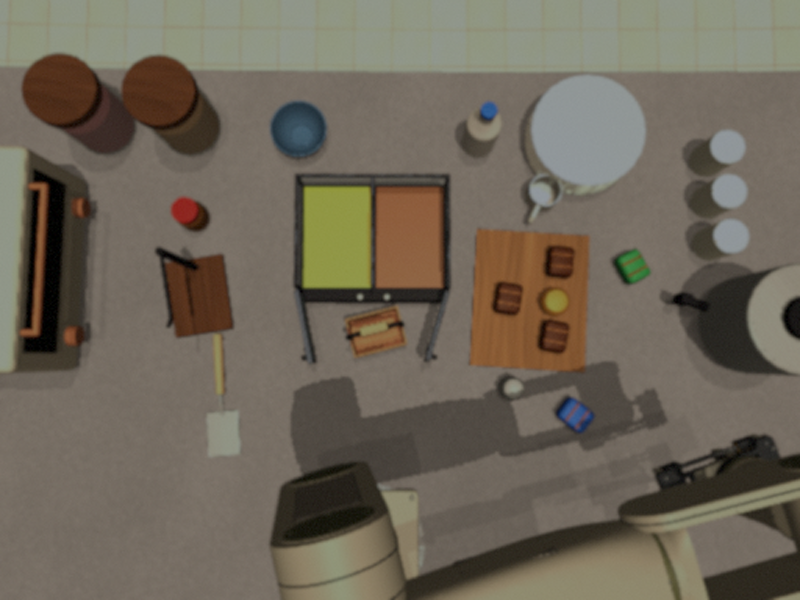

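View pics/scene0b.png

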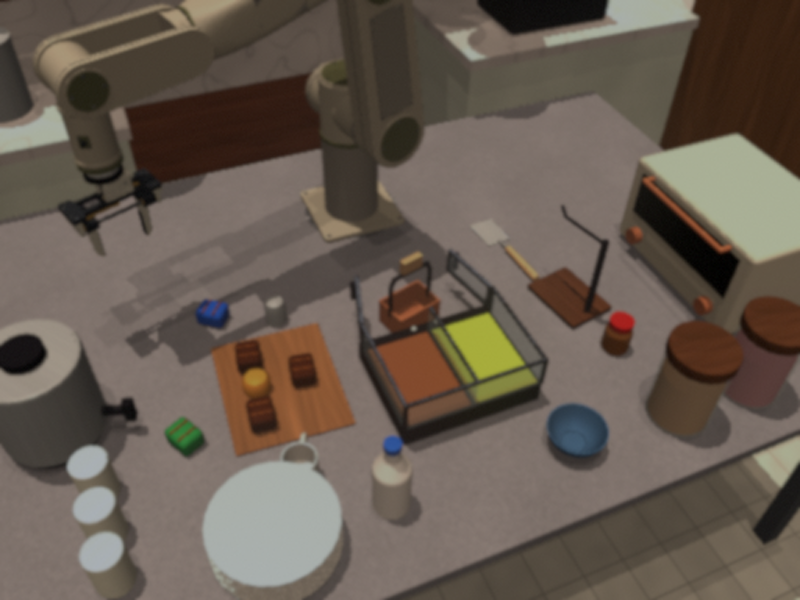

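```bash
sed -i "s/m=robot.camera_model(n); im/m=dict(robot.camera_model(n)); m['rotation']=R.from_rotvec(m['rotation']).as_matrix(); im/" h.py
cat > meas.py <<'E'
from h import *
im,m=grab('top','top1.png'); sc,ms=grab('scene','scene1.png')
def rect(b,z):
    c=cv2.findContours(b[2].astype(np.uint8),cv2.RETR_EXTERNAL,cv2.CHAIN_APPROX_NONE)[0]
    c=max(c,key=cv2.contourArea)[:,0,:]
    P=onz(m,c,z)[:,:2]; r=cv2.minAreaRect((P*1000).astype(np.float32)); return np.round(r[0],1),np.round(r[1],1),round(r[2],1)
for nm,lo,hi,z,a in [('yel',(25,120,60),(40,255,255),.053,800),('brown/orange',(5,80,60),(17,255,255),.05,150),('dark',(0,60,10),(14,255,75),.046,60),('gold',(18,120,80),(26,255,255),.03,30)]:
    for b in blobs(im,lo,hi,a): print(nm,b[0],np.round(b[1]),rect(b,z))
E
python3 - <<'E'
from meas import *
a=im[185:240,180:300]; b=im[150:225,95:160]
A=cv2.resize(a,None,fx=6,fy=6,interpolation=cv2.INTER_CUBIC); 
cv2.imwrite('pics/ca.png',cv2.convertScaleAbs(A,alpha=1.6))
B=cv2.resize(b,(455,525),interpolation=cv2.INTER_CUBIC)
C=cv2.resize(sc[125:215,335:400],(325,450),interpolation=cv2.INTER_CUBIC)
o=np.zeros((525,780,3),np.uint8); o[:,:455]=B; o[:450,455:]=C
cv2.imwrite('pics/cb.png',cv2.convertScaleAbs(o,alpha=1.6))
E
```

```text
yel [ 193  119   45   66 2875] [215. 152.] (array([623.5,  61.1]), array([211. , 140.3]), 0.4)
brown/orange [  14   35   48   45 1662] [37. 56.] (array([931.8, 638.5]), array([146.1, 148. ]), 48.0)
brown/orange [  77   36   48   44 1643] [101.  58.] (array([930.4, 437.1]), array([143.8, 151. ]), 0.8)
brown/orange [ 42  56  29  35 236] [60. 77.] (array([870. , 560.9]), array([ 59. , 118.2]), 51.4)
brown/orange [ 99  62  31  28 218] [119.  79.] (array([856.9, 373.6]), array([ 62.6, 118.2]), 38.0)
brown/orange [ 11 116  20 101 694] [ 24. 166.] (array([574.1, 672.4]), array([ 43.6, 319. ]), 89.7)
brown/orange [ 240  119   44   66 2897] [261. 152.] (array([625. , -87.5]), array([211.5, 139. ]), 0.3)
brown/orange [ 300  146   78   93 6117] [338. 192.] (array([ 496.6, -333.8]), array([234.7, 281.8]), 86.6)
brown/orange [ 105  163   44   53 1676] [128. 190.] (array([502. , 339.6]), array([155.8, 118.5]), 9.5)
brown/orange [221 195  36  19 343] [238. 204.] (array([454. , -13.6]), array([ 36.3, 113.8]), 15.4)
brown/orange [224 208  37  21 465] [242. 219.] (array([410.3, -25.5]), array([ 44.3, 
[... 593 characters left out ...]
355. 168.] (array([ 574.5, -395.5]), array([54.4, 61.8]), 89.1)
dark [109 165  20  41 214] [121. 180.] (array([523.5, 352.1]), array([136.7,  52.8]), 21.6)
dark [105 168   7  39  85] [108. 188.] (array([508.3, 400.5]), array([122.5,   9. ]), 9.5)
dark [315 181  19  21 123] [322. 191.] (array([ 498.9, -286.9]), array([52.2, 62.4]), 80.6)
dark [344 205  19  21 139] [351. 215.] (array([ 422.9, -378.5]), array([52.7, 61.4]), 79.6)
dark [ 43 207  12  16  79] [ 51. 214.] (array([423. , 577.2]), array([50.3, 27.9]), 23.4)
gold [236 124   2  22  30] [237. 136.] (array([683.9,  -5.7]), array([69.8,  3.3]), 0.5)
gold [348 185  16  15 148] [356. 192.] (array([ 497. , -391.6]), array([45.4, 48.4]), 0.3)
```

View pics/ca.png

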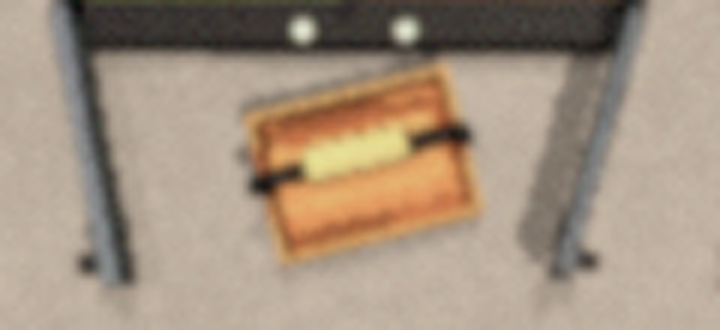

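View pics/cb.png

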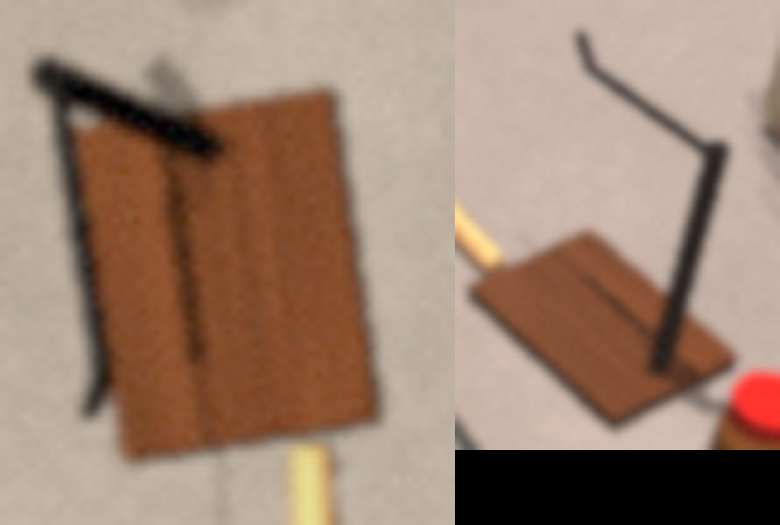

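```bash
cat > m2.py <<'E'
from meas import *
E
python3 - <<'E' | tail -22
from meas import *
# stand
b=[x for x in blobs(im,(5,80,60),(17,255,255),150) if x[0][0]>100 and x[0][0]<110][0]
c=cv2.findContours(b[2].astype(np.uint8),cv2.RETR_EXTERNAL,cv2.CHAIN_APPROX_NONE)[0][0][:,0,:]
print('-----'); print('stand',rect(b,.015))
hsv=cv2.cvtColor(im,cv2.COLOR_BGR2HSV)
# block: pale
bl=[x for x in blobs(im,(17,40,60),(35,200,255),20) if 225<x[1][0]<255 and 200<x[1][1]<222]
for x in bl: print('block',x[0],x[1],rect(x,.189))
bs=[x for x in blobs(sc,(17,40,60),(35,200,255),20) if 250<x[1][0]<275 and 155<x[1][1]<180]
for x in bs:
    print('sc block',x[0],x[1]); 
    for y in bl: print(tri(m,y[1],ms,x[1]))
# hook model check
for yaw in (7,8,9,10):
    a=np.radians(yaw); cx,cy=np.array(rect(b,.015)[0])/1000
    T=lambda p:[cx+p[0]*np.cos(a)-p[1]*np.sin(a),cy+p[0]*np.sin(a)+p[1]*np.cos(a),p[2]]
    print(yaw,np.round(proj(m,[T((.06,0,.22)),T((-.06,0,.204)),T((-.075,0,.226))]),1).tolist(),np.round(proj(ms,[T((.06,0,.22)),T((-.06,0,.204)),T((-.075,0,.226))]),1).tolist())
E
```

```text
dark [ 16 115  17 103 207] [ 27. 166.] (array([575. , 664.4]), array([326.3,  36. ]), 0.4)
dark [280 119   5  68 116] [283. 147.] (array([ 622.8, -153.6]), array([ 13. , 218.6]), 90.0)
dark [ 16 122   9  88 129] [ 21. 166.] (array([575.9, 676.5]), array([ 12.1, 278.5]), 90.0)
dark [ 47 126  12  15  77] [ 54. 134.] (array([678.1, 577.2]), array([29.7, 47. ]), 64.5)
dark [118 130  16  18 139] [127. 140.] (array([659., 344.]), array([38.2, 56.2]), 59.3)
dark [349 158  18  20 152] [355. 168.] (array([ 574.5, -395.5]), array([54.4, 61.8]), 89.1)
dark [109 165  20  49 228] [121. 181.] (array([508. , 348.1]), array([160.9,  53.8]), 19.7)
dark [105 168   7  39  86] [108. 188.] (array([507.7, 400.8]), array([123.6,   8.1]), 10.8)
dark [315 181  19  21 124] [321. 191.] (array([ 499.1, -286.8]), array([51.8, 62.4]), 79.9)
dark [344 205  19  21 135] [351. 215.] (array([ 422.9, -378.5]), array([51.7, 61.4]), 79.6)
dark [ 43 207  12  15  77] [ 51. 214.] (array([423.8, 576.9]), array([48., 29.]), 23.4)
gold [236 122   2  25  33] [237. 136.] (array([685.6,  -5.7]), array([79.8,  3.3]), 0.5)
gold [348 185  16  15 146] [356. 192.] (array([ 497. , -391.6]), array([45.4, 48.4]), 0.3)
-----
stand (array([505.5, 350.2]), array([159.5, 121.6]), 9.5)
block [229 205  22  11 138] [239.32608696 209.80434783] (array([430.4, -24.2]), array([19.3, 62.7]), 14.3)
sc block [257 161  15   8  54] [263.72222222 164.7037037 ]
(array([ 0.43064655, -0.02197602,  0.18836593]), np.float64(0.0015604879735727157))
7 [[102.6, 160.3], [108.3, 203.4], [105.9, 208.4]] [[387.2, 154.1], [362.9, 137.7], [361.2, 130.3]]
8 [[102.2, 160.4], [108.7, 203.4], [106.4, 208.3]] [[387.5, 154.0], [362.7, 137.8], [360.9, 130.4]]
9 [[101.8, 160.4], [109.0, 203.3], [106.9, 208.2]] [[387.7, 153.9], [362.5, 137.9], [360.6, 130.5]]
10 [[101.5, 160.5], [109.4, 203.3], [107.4, 208.2]] [[387.9, 153.8], [362.2, 138.0], [360.3, 130.6]]
```

```bash
cat > go.py <<'E'
import sys; from h import *
# usage go.py x y z yawy -> shift in tool axes, turn
def go(x,y,z,yaw):
    s=robot.read_state(); Rm=R.from_rotvec(s['orientation']); d=Rm.inv().apply(np.array([x,y,z])-s['tool_pos'])*1000
    ty=Rm.as_matrix()[:,1]; cur=np.arctan2(ty[1],ty[0]); t=-(yaw-cur); t=(t+np.pi/2)%np.pi-np.pi/2 if abs(t)>1.8 else t
    return np.round(d,1),round(t,3)
if __name__=='__main__':
    print(*go(*map(float,sys.argv[1:5])), np.round(robot.read_state()['q'],2))
E
python3 go.py .4305 -.023 .28 .253
```

```text
[ 398.5 -435.5  -36.4] -1.486 [-1.32  0.13  1.49 -0.    1.52 -0.09]
```

Emit:
arm_command --increments "0 36 -40 -3 -0.13; 0 72 -80 -6 -0.26; 0 108 -120 -9 -0.4; 0 144 -160 -12 -0.53; 0 180 -200 -16 -0.66" --grip_force 30

```text
t: 0.85
tool_pos: [0.2952, -0.3339, 0.2583]
orientation: [2.755, 1.51, 0.0]
force: [0.6, -0.6, -0.1]
opening: 0.0926
gripper_force: 0.0
```

```bash
python3 go.py .4305 -.023 .28 .253
```

```text
[334.9 -53.3 -21.7] -0.821 [-0.96 -0.31  1.87  0.    1.57 -0.39]
```

Emit:
arm_command --increments "0 48 -8 -4 -0.14; 0 96 -16 -8 -0.28; 0 144 -24 -12 -0.42; 0 192 -32 -16 -0.56; 0 240 -40 -20 -0.7"

```text
t: 1.35
tool_pos: [0.3918, -0.1105, 0.2788]
orientation: [2.069, 2.363, 0.001]
force: [1.4, -0.9, 1.1]
opening: 0.0928
gripper_force: 0.0
```

Emit:
arm_command --increments "0 0 0 0 -0.126; 0 0 0 0 -0.126; 0 0 0 0 -0.126"

```text
t: 1.65
tool_pos: [0.3913, -0.1126, 0.2782]
orientation: [1.928, 2.48, -0.0]
force: [-0.2, 0.3, 0.8]
opening: 0.0933
gripper_force: 0.0
```

```bash
python3 go.py .4305 -.023 .28 .253
```

```text
[77.2 60.1 -1.8] -0.004 [-0.41 -0.43  1.93 -0.    1.64 -0.66]
```

Emit:
arm_command --increments "0 39 30 -1 0; 0 77 60 -2 0; 0 77 60 -2 0; 0 77 60 -2 0"

```text
t: 2.05
tool_pos: [0.4301, -0.0233, 0.28]
orientation: [-1.926, -2.481, 0.001]
force: [-0.5, -0.7, -0.0]
opening: 0.0932
gripper_force: 0.0
```

```bash
python3 go.py .4305 -.023 .186 .253; python3 - <<'E'
from h import *
im,m=grab('wrist'); print(proj(m,[[.4305,-.023,.189]]))
cv2.imwrite('pics/w1.png',im)
E
```

```text
[ 0.2  0.5 94. ] -0.002 [-0.17 -0.35  1.87 -0.    1.63 -0.42]
[[252.89963644 202.6960585 ]]
```

View pics/w1.png

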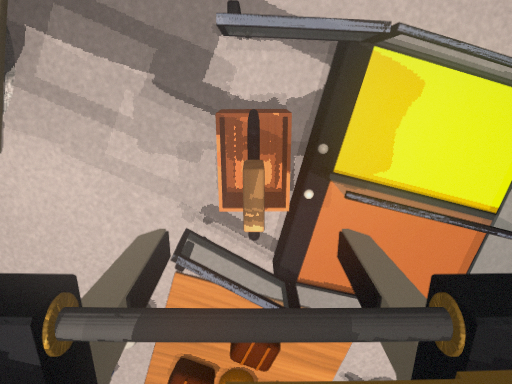

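Emit:
arm_command --increments "0 0 0 40 0; 0 0 0 80 0; 0 0 0 94 0; 0 0 0 94 0; 0.8 0 0 94 0"

```text
t: 2.6
tool_pos: [0.4307, -0.0238, 0.1877]
orientation: [1.925, 2.481, 0.001]
force: [-0.1, -0.0, 0.5]
opening: 0.0885
gripper_force: 0.0
```

Emit:
arm_command --increments "1 0 0 0 0; 1 0 0 0 0; 1 0 0 0 0; 1 0 0 0 0; 1 0 0 0 0"

```text
t: 3.1
tool_pos: [0.4303, -0.0227, 0.1865]
orientation: [1.923, 2.484, 0.0]
force: [0.7, 0.3, -0.4]
opening: 0.0494
gripper_force: 0.0
```

Emit:
arm_command --increments "1 0 0 -10 0; 1 0 0 -40 0; 1 0 0 -80 0; 1 0 0 -100 0; 1 0 0 -100 0"

```text
t: 3.6
tool_pos: [0.432, -0.0231, 0.2909]
orientation: [1.919, 2.479, 0.005]
force: [-0.3, 0.8, 0.0]
opening: 0.0097
gripper_force: 0.0
```

```bash
python3 go.py .34 .20 .285 .166;  python3 - <<'E'
from h import *
print(robot.read_state()['opening'],robot.read_state()['force'])
E
```

```text
[239.  -33.2   5. ] 0.087 [-0.17 -0.36  1.85  0.    1.64 -0.43]
0.009652388112216118 [-0.30474218  0.77389598  0.04645853]
```

Emit:
arm_command --increments "0.4 0 0 0 0; 0.4 0 0 0 0; 0.4 0 0 0 0; 0.4 0 0 0 0; 0.4 0 0 0 0"

```text
t: 4.1
tool_pos: [0.4299, -0.0228, 0.2856]
orientation: [-1.923, -2.483, 0.001]
force: [-0.4, 0.1, -0.1]
opening: 0.0452
gripper_force: 0.0
```

Emit:
arm_command --increments "0.4 0 0 20 0; 0.4 0 0 60 0; 0.4 0 0 100 0; 0.4 0 0 100 0; 1 0 0 100 0"

```text
t: 4.6
tool_pos: [0.4298, -0.0227, 0.1865]
orientation: [-1.922, -2.483, 0.001]
force: [0.4, 0.4, -0.1]
opening: 0.0515
gripper_force: 0.0
```

Emit:
arm_command --increments "1 0 0 0 0; 1 0 0 0 0; 1 0 0 0 0; 1 0 0 0 0; 1 0 0 0 0"

```text
t: 5.1
tool_pos: [0.4303, -0.0229, 0.1869]
orientation: [1.923, 2.484, -0.0]
force: [-1.6, -0.8, 3.6]
opening: 0.0155
gripper_force: 30.0
```

Emit:
arm_command --increments "1 0 0 0 0; 1 0 0 0 0; 1 0 0 0 0; 1 0 0 0 0; 1 0 0 0 0"

```text
t: 5.6
tool_pos: [0.4304, -0.0229, 0.1869]
orientation: [1.923, 2.484, 0.0]
force: [-2.6, -0.5, 5.3]
opening: 0.0163
gripper_force: 30.0
```

Emit:
arm_command --increments "1 0 0 -20 0; 1 0 0 -60 0; 1 0 0 -100 0; 1 0 0 -140 0; 1 0 0 -165 0"

```text
t: 6.1
tool_pos: [0.4306, -0.0228, 0.3541]
orientation: [1.922, 2.482, 0.002]
force: [-0.2, 0.2, -2.5]
opening: 0.0157
gripper_force: 30.0
```

```bash
python3 go.py .372 .328 .35 .166;  python3 - <<'E'
from h import *
print(robot.read_state()['opening'],robot.read_state()['force'])
E
```

```text
[354.3  31.    3.9] 0.087 [-0.17 -0.35  1.74  0.    1.75 -0.43]
0.015732113892858408 [-0.23048083  0.15361126 -2.46360053]
```

Emit:
arm_command --increments "1 20 2 0 0.01; 1 55 5 0 0.02; 1 95 8 0 0.04; 1 135 12 0 0.06; 1 175 15 0 0.087"

```text
t: 6.6
tool_pos: [0.4003, 0.1517, 0.3507]
orientation: [-2.031, -2.396, 0.001]
force: [-0.5, 0.9, -2.6]
opening: 0.0163
gripper_force: 30.0
```

```bash
python3 go.py .372 .328 .31 .166
```

```text
[178.5   1.   40.7] -0.001 [ 0.24 -0.36  1.75  0.    1.75  0.08]
```

Emit:
arm_command --increments "1 40 0 10 0; 1 80 0 20 0; 1 120 0 30 0; 1 155 1 40 0; 1 178 1 40 0"

```text
t: 7.1
tool_pos: [0.3708, 0.3278, 0.3085]
orientation: [-2.027, -2.398, 0.006]
force: [0.5, -1.9, -2.1]
opening: 0.016
gripper_force: 30.0
```

Emit:
arm_command --increments "1 0 0 10 0; 1 0 0 20 0; 1 0 0 20 0; 1 0 0 20 0"

```text
t: 7.5
tool_pos: [0.3726, 0.3251, 0.2908]
orientation: [-2.031, -2.397, 0.002]
force: [0.1, 0.4, -2.0]
opening: 0.0158
gripper_force: 30.0
```

```bash
python3 go.py .4956 .3485 .288 .166; python3 - <<'E'
from h import *
im,m=grab('scene'); im2,m2=grab('top')
bl=[x for x in blobs(im2,(17,40,60),(35,200,255),10) if 85<x[1][0]<180 and 150<x[1][1]<300]
for x in bl: print(x[0],x[1])
cv2.imwrite('pics/s2.png',cv2.resize(im[80:230,260:440],(720,600)))
E
```

```text
[  2.9 125.2   2.7] -0.001 [ 0.61 -0.17  1.7  -0.    1.61  0.45]
[125 148   8   9  18] [127.94444444 151.61111111]
[106 150   8   5  11] [109.72727273 152.27272727]
[148 151   5   9  13] [150.07692308 154.92307692]
[ 97 152   5   5  10] [ 99.  153.8]
[131 153  11   9  40] [135.85  157.275]
[116 156   6   4  12] [118.83333333 157.5       ]
[141 156   6   9  15] [144.06666667 159.33333333]
[165 157   9  13  31] [168.93548387 162.12903226]
[ 94 158   7   7  19] [ 97.57894737 161.78947368]
[156 163   8   8  21] [158.95238095 165.66666667]
[169 164  16  11  37] [174.94594595 168.27027027]
[145 167   5   8  13] [146.92307692 170.46153846]
[148 171   7  12  29] [151.20689655 177.24137931]
[ 98 173   5   5  12] [ 99.91666667 175.41666667]
[160 173   5   5  12] [161.83333333 175.        ]
[176 172   8   9  20] [179.55 175.55]
[169 176   7   7  14] [172.64285714 179.07142857]
[ 83 179   6   5  12] [ 86.41666667 180.91666667]
[160 179   8  11  26] [164.23076923 183.19230769]
[ 94 181   8   8  18] [ 96.88888889 184.83333333]
[169 186  17  10  37] [176.75675676 190.27027027]
[ 99 190   8   9  32]
[... 1304 characters left out ...]
 253.83333333]
[140 253   6   7  18] [141.88888889 256.33333333]
[117 257   7   7  21] [120.38095238 260.57142857]
[172 257  10  11  23] [177.69565217 260.7826087 ]
[132 259  24  12  71] [142.70422535 263.57746479]
[109 260  11  16  55] [113.09090909 267.21818182]
[120 265  10   6  18] [124.72222222 267.        ]
[142 264  20  30 107] [151.39252336 278.51401869]
[157 267   4   5  11] [158.36363636 268.90909091]
[164 267  19  14  52] [173.09615385 274.55769231]
[126 272   7   3  10] [129.  273.4]
[116 276  17  22  67] [123.67164179 285.40298507]
[142 276   8   5  12] [145.33333333 278.08333333]
[165 279   4   9  14] [166.35714286 282.78571429]
[169 294  12  12  29] [173.17241379 298.86206897]
```

View pics/s2.png

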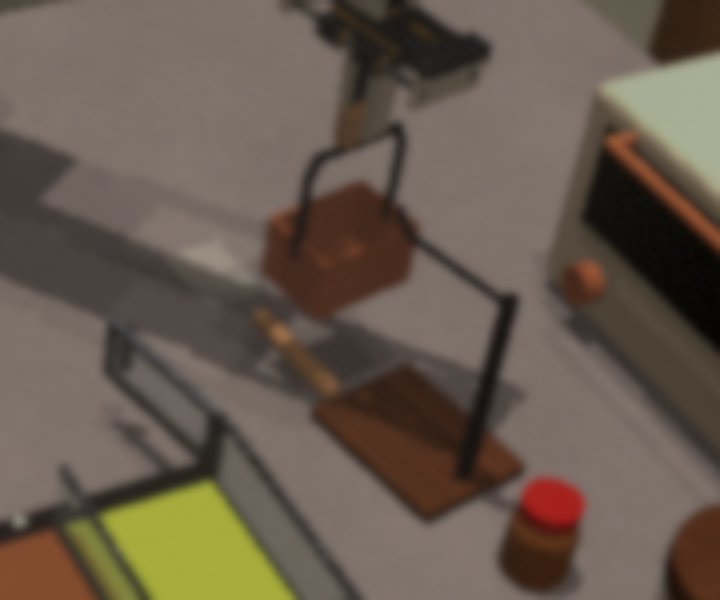

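Emit:
arm_command --increments "1 1 25 0 0; 1 2 60 2 0; 1 3 95 2 0; 1 3 125 2 0; 1 3 125 2 0"

```text
t: 8.1
tool_pos: [0.4985, 0.3489, 0.2885]
orientation: [2.032, 2.395, -0.0]
force: [0.4, -0.4, -3.1]
opening: 0.0156
gripper_force: 30.0
```

Emit:
arm_command --increments "1 0 0 10 0; 1 0 0 20 0; 1 0 0 28 0; 1 0 0 32 0; 1 0 0 32 0"

```text
t: 8.6
tool_pos: [0.4944, 0.3495, 0.2563]
orientation: [-2.029, -2.398, 0.002]
force: [-0.1, 0.0, -2.9]
opening: 0.0161
gripper_force: 30.0
```

```bash
python3 go.py .4956 .3485 .253 .166; python3 - <<'E'
from h import *
s=robot.read_state();print(s['opening'],s['force'])
im,m=grab('scene'); 
cv2.imwrite('pics/s3.png',cv2.resize(im[80:230,290:430],(700,600)))
E
```

```text
[-1.2  1.   3.3] 0.0 [0.53 0.14 1.45 0.   1.55 0.36]
0.01605070978160999 [-1.40231606e-01  8.80087341e-04 -2.94064372e+00]
```

View pics/s3.png

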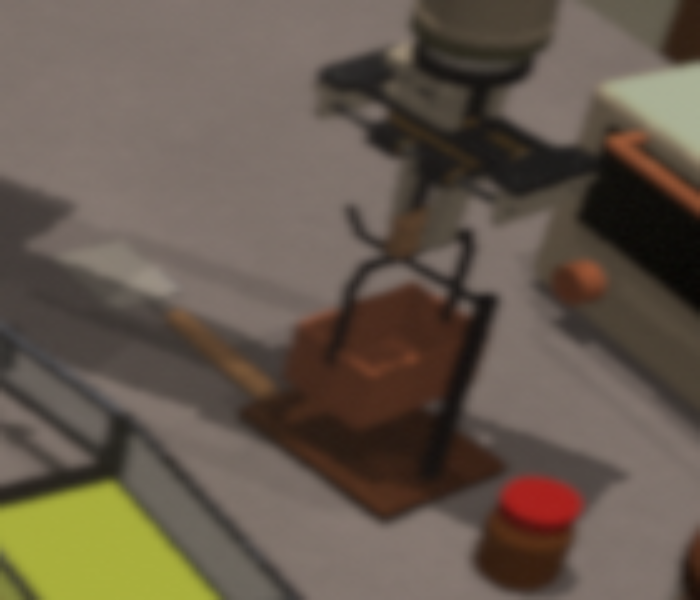

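Bar is over the arm between tip and post, arm mid-bar. Lower gently until the weight transfers.

Emit:
arm_command --increments "1 0 0 2 0; 1 0 0 3 0; 1 0 0 4 0; 1 0 0 4 0; 1 0 0 4 0"

```text
t: 9.15
tool_pos: [0.4954, 0.3497, 0.2533]
orientation: [2.03, 2.398, 0.0]
force: [-0.4, -0.2, -2.6]
opening: 0.016
gripper_force: 30.0
```

Emit:
arm_command --increments "1 0 0 1 0; 1 0 0 2 0; 1 0 0 3 0; 1 0 0 3 0; 1 0 0 3 0"

```text
t: 9.65
tool_pos: [0.4955, 0.3498, 0.2525]
orientation: [2.029, 2.397, 0.003]
force: [-4.7, -2.4, 8.6]
opening: 0.0161
gripper_force: 30.0
```

Emit:
arm_command --increments "1 0 0 -2 0; 0.65 0 0 -2 0; 0.65 0 0 -2 0; 0.65 0 0 -2 0; 0.65 0 0 -2 0"

```text
t: 10.15
tool_pos: [0.4953, 0.3497, 0.2521]
orientation: [-2.03, -2.398, 0.0]
force: [-0.1, 0.2, 0.5]
opening: 0.0321
gripper_force: 0.0
```

Emit:
arm_command --increments "0.65 0 0 0 0; 0.65 0 0 0 0; 0.65 0 0 0 0; 0.65 0 0 0 0; 0.65 0 0 0 0"

```text
t: 10.65
tool_pos: [0.4953, 0.3497, 0.2523]
orientation: [-2.03, -2.398, -0.0]
force: [-0.4, 0.2, -0.4]
opening: 0.0326
gripper_force: 0.0
```

Emit:
arm_command --increments "0.65 0 0 -10 0; 0.65 0 0 -35 0; 0.65 0 0 -70 0; 0.65 0 0 -100 0; 0.65 0 0 -110 0"

```text
t: 11.15
tool_pos: [0.4963, 0.3503, 0.3675]
orientation: [2.028, 2.396, 0.01]
force: [1.8, 0.1, 0.0]
opening: 0.0327
gripper_force: 0.0
```

```bash
python3 - <<'E'
from h import *
s=robot.read_state();print(s['opening'],s['force'],s['tool_pos'])
im,m=grab('scene'); im2,m2=grab('top')
a=cv2.resize(im[80:230,290:430],(560,600)); b=cv2.resize(im2[180:255,185:305],(800,500))
cv2.imwrite('pics/s4.png',a);cv2.imwrite('pics/t4.png',b)
E
```

```text
0.03266848343068011 [1.78496808 0.07171565 0.0307274 ] [0.49627528 0.35031349 0.36747914]
```

View pics/s4.png

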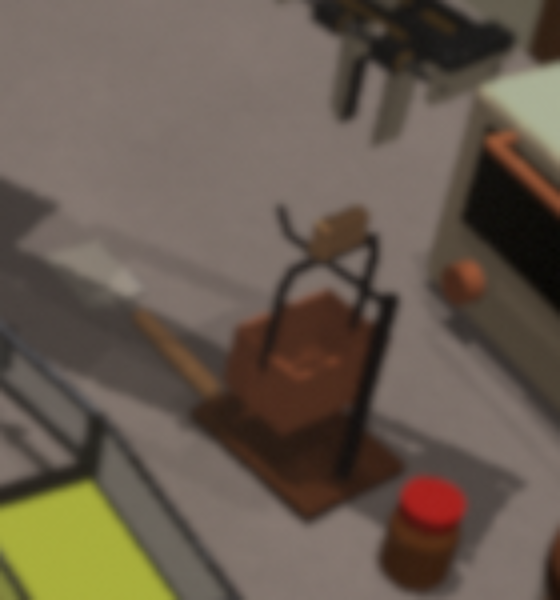

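```bash
cat > door.py <<'E'
from h import *
import sys
C=np.array([.6245,-.0132]); Y=.006
def bw(p): c,s=np.cos(Y),np.sin(Y); return C+np.array([c*p[0]-s*p[1],s*p[0]+c*p[1]])
def pose(side,th,off=.012,arm=.085):  # side +1 left; TCP xy and yaw of tool y
    d=np.array([-np.sin(th),-side*np.cos(th)]); n=np.array([-np.cos(th),side*np.sin(th)])
    return bw(np.array([-.1155,side*.1475])+arm*d+off*n), Y+side*(np.pi/2-th)
def ang(side,P):
    v=P-bw([-.1155,side*.1475]); v=np.array([np.cos(Y)*v[0]+np.sin(Y)*v[1],-np.sin(Y)*v[0]+np.cos(Y)*v[1]])
    return np.arctan2(-v[0],-side*v[1]),np.hypot(*v)
def rows(side,ths,off,z,arm=.085):
    s=robot.read_state(); Rm=R.from_rotvec(s['orientation']); ty=Rm.as_matrix()[:,1]; cur=np.arctan2(ty[1],ty[0])
    for th in ths:
        p,y=pose(side,th,off,arm); d=Rm.inv().apply(np.r_[p,z]-s['tool_pos'])*1000; t=-(y-cur); t=(t+np.pi)%(2*np.pi)-np.pi
        print(th,np.round(d,1),round(t,3),'tcp',np.round(p,3))
E
python3 - <<'E'
from door import *
m=dict(robot.camera_model('top')); m['rotation']=R.from_rotvec(m['rotation']).as_matrix()
for side,px in ((1,(199.2,230.3)),(-1,(273.8,230))): P=onz(m,[px],.122)[0,:2]; print(P,ang(side,P), proj(m,[np.r_[bw([-.1155,side*.1475]),.122]]))
im=cv2.imread('pics/top1.png')
print(onz(m,[(100,100)],.1)); 
rows(1,[1.25],.055,.20)
E
```

```text
[0.37168612 0.09881452] (np.float64(1.3271178091734006), np.float64(0.1407968081437053)) [[188.45510427 184.7581668 ]]
[ 0.37355819 -0.12379475] (np.float64(1.2957131709866878), np.float64(0.1414177972150691)) [[286.27598161 184.66953131]]
[[0.77363197 0.41570887 0.1       ]]
1.25 [-175.1 -117.2  164. ] -0.161 tcp [0.41  0.158]
```

View pics/t4.png

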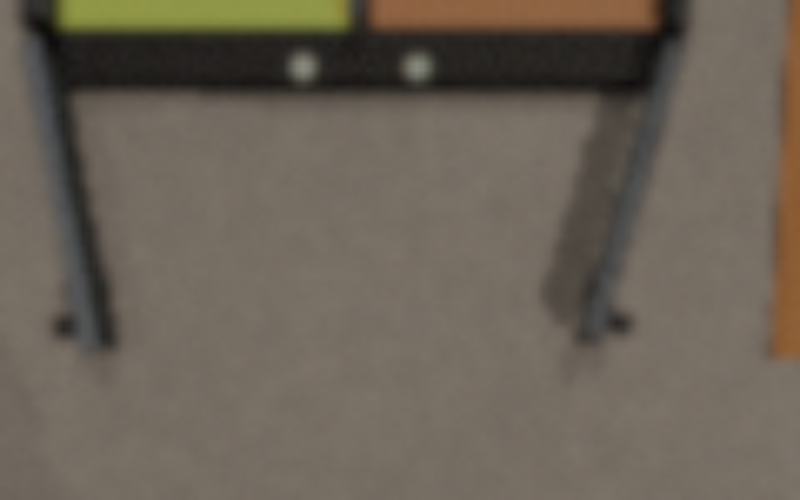

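```bash
python3 - <<'E'
from door import *
rows(1,[1.33],.055,.11)
E
```

```text
1.33 [-167.9 -114.   254. ] -0.081 tcp [0.412 0.166]
```

Emit:
arm_command --increments "1 -40 -25 0 0; 1 -80 -50 0 0; 1 -120 -75 0 0; 1 -160 -100 20 0; 1 -178 -115 50 0"

```text
t: 11.75
tool_pos: [0.4107, 0.1529, 0.3115]
orientation: [2.03, 2.395, 0.001]
force: [-0.1, -0.5, 0.2]
opening: 0.001
gripper_force: 0.0
```

Emit:
arm_command --increments "1 0 0 50 0; 1 0 0 100 0; 1 0 0 120 0; 1 0 0 120 0; 1 0 0 120 0"

```text
t: 12.25
tool_pos: [0.4106, 0.155, 0.1916]
orientation: [-2.029, -2.397, 0.003]
force: [0.1, -0.4, 0.1]
opening: 0.0006
gripper_force: 0.0
```

```bash
python3 - <<'E'
from door import *
print(robot.read_state()['opening'])
rows(1,[1.33],.055,.11)
E
```

```text
0.0006409027423833482
1.33 [10.8  3.6 81.6] -0.081 tcp [0.412 0.166]
```

Emit:
arm_command --increments "1 11 4 10 -0.08; 1 11 4 40 -0.08; 1 11 4 82 -0.08; 1 11 4 82 -0.08; 1 11 4 82 -0.08"

```text
t: 12.75
tool_pos: [0.4138, 0.1668, 0.1117]
orientation: [1.932, 2.477, 0.0]
force: [-0.5, 0.2, 0.1]
opening: 0.0006
gripper_force: 0.0
```

```bash
python3 - <<'E'
from door import *
rows(1,[1.33,1.2,1.05,.9,.75,.6,.45,.3,.15,0.05,0],.014,.11)
E
```

```text
1.33 [-41.2  -1.6   1.7] -0.001 tcp [0.422 0.126]
1.2 [-52.4  -2.7   1.7] -0.131 tcp [0.424 0.115]
1.05 [-65.3  -2.2   1.7] -0.281 tcp [0.428 0.103]
0.9 [-78.    0.3   1.7] -0.431 tcp [0.433 0.091]
0.75 [-90.1   4.6   1.7] -0.581 tcp [0.44  0.081]
0.6 [-101.5   10.7    1.7] -0.731 tcp [0.449 0.071]
0.45 [-111.8   18.5    1.7] -0.881 tcp [0.459 0.063]
0.3 [-120.9   27.6    1.7] -1.031 tcp [0.47  0.056]
0.15 [-128.5   38.1    1.7] -1.181 tcp [0.482 0.051]
0.05 [-132.6   45.6    1.7] -1.281 tcp [0.49  0.049]
0 [-134.4   49.6    1.7] -1.331 tcp [0.495 0.049]
```

Emit:
arm_command --increments "1 -25 -1 1 0; 1 -41 -2 1 0; 1 -52 -3 2 -0.13; 1 -64 -2 2 -0.27; 1 -76 0 2 -0.41"

```text
t: 13.25
tool_pos: [0.4342, 0.0927, 0.112]
orientation: [1.378, 2.819, 0.004]
force: [-0.3, 0.4, -0.7]
opening: 0.0004
gripper_force: 0.3
```

```bash
python3 - <<'E'
from door import *
rows(1,[.9,.75,.6,.45,.3,.15,0.05,0],.014,.11)
E
```

```text
0.9 [-0.4 -1.8  2. ] -0.015 tcp [0.433 0.091]
0.75 [-13.3  -2.7   2. ] -0.165 tcp [0.44  0.081]
0.6 [-26.2  -1.8   2.1] -0.315 tcp [0.449 0.071]
0.45 [-38.8   1.2   2.1] -0.465 tcp [0.459 0.063]
0.3 [-50.8   5.9   2.2] -0.615 tcp [0.47  0.056]
0.15 [-61.9  12.4   2.2] -0.765 tcp [0.482 0.051]
0.05 [-68.8  17.6   2.3] -0.865 tcp [0.49  0.049]
0 [-72.   20.5   2.3] -0.915 tcp [0.495 0.049]
```

Emit:
arm_command --increments "1 -13 -3 2 -0.15; 1 -26 -2 2 -0.29; 1 -38 1 2 -0.43; 1 -49 6 2 -0.57; 1 -60 11 2 -0.71"

```text
t: 13.75
tool_pos: [0.4799, 0.0518, 0.1101]
orientation: [0.312, 3.121, 0.001]
force: [-1.4, 0.4, 0.6]
opening: 0.0001
gripper_force: 0.4
```

```bash
python3 - <<'E'
from door import *
im,m=grab('wrist'); cv2.imwrite('pics/w5.png',im)
rows(1,[.15,0.05,0],.014,.11)
E
```

```text
0.15 [-0.6  0.5  0.4] -0.046 tcp [0.482 0.051]
0.05 [-9.2 -0.   0.5] -0.146 tcp [0.49  0.049]
0 [-13.5  -0.    0.5] -0.196 tcp [0.495 0.049]
```

View pics/w5.png

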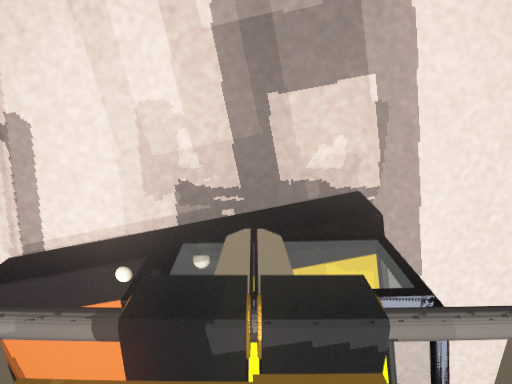

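Emit:
arm_command --increments "1 -4 0 0 -0.1; 1 -8 0 0 -0.18; 1 -12 0 0 -0.19; 1 -15 0 0 -0.19; 1 -15 0 0 -0.19"

```text
t: 14.3
tool_pos: [0.4937, 0.0491, 0.1087]
orientation: [0.027, 3.138, 0.0]
force: [0.7, -0.2, 0.8]
opening: 0.0006
gripper_force: 0.0
```

Emit:
arm_command --increments "1 -3 0 0 0; 1 -5 0 0 0; 1 -5 0 0 0; 1 -5 0 0 0"

```text
t: 14.7
tool_pos: [0.4953, 0.0491, 0.107]
orientation: [-0.024, -3.138, 0.0]
force: [-14.4, 0.6, 13.5]
opening: 0.0004
gripper_force: 7.2
```

Emit:
arm_command --increments "1 5 0 0 0; 1 30 0 -20 0.1; 1 50 0 -60 0.25; 1 50 0 -110 0.4; 1 50 0 -110 0.55"

```text
t: 15.2
tool_pos: [0.4504, 0.0498, 0.2243]
orientation: [0.882, 3.002, 0.006]
force: [0.7, 0.1, 1.0]
opening: 0.0007
gripper_force: 0.0
```

Emit:
arm_command --increments "1 0 0 0 0.15; 1 0 0 0 0.3; 1 0 0 0 0.45; 1 0 0 0 0.59; 1 0 0 0 0.73"

```text
t: 15.7
tool_pos: [0.4472, 0.0497, 0.2167]
orientation: [1.902, 2.499, 0.001]
force: [-0.4, -0.1, 0.8]
opening: 0.0003
gripper_force: 0.0
```

```bash
python3 - <<'E'
from door import *
im,m=grab('top'); cv2.imwrite('pics/t6.png',cv2.resize(im[170:240,180:300],(840,490)))
rows(-1,[1.29],.055,.21)
E
```

```text
1.29 [-224.1  -95.     6.7] 0.535 tcp [ 0.413 -0.191]
```

Emit:
arm_command --increments "1 -45 -19 0 0.1; 1 -90 -38 0 0.2; 1 -135 -57 3 0.32; 1 -180 -76 5 0.44; 1 -224 -95 7 0.53"

```text
t: 16.25
tool_pos: [0.4163, -0.1937, 0.2098]
orientation: [2.486, 1.918, 0.001]
force: [1.1, -0.0, 0.1]
opening: 0.0006
gripper_force: 0.0
```

Emit:
arm_command --increments "1 0 0 10 0; 1 0 0 20 0; 1 0 0 20 0"

```text
t: 16.55
tool_pos: [0.4158, -0.1902, 0.1873]
orientation: [-2.48, -1.923, 0.001]
force: [-0.1, -0.1, -0.9]
opening: 0.0004
gripper_force: 0.0
```

```bash
python3 - <<'E'
from door import *
rows(-1,[1.29],.055,.11)
E
```

```text
1.29 [-1.7 -2.1 77.4] 0.023 tcp [ 0.413 -0.191]
```

Emit:
arm_command --increments "1 -2 -2 40 0.02; 1 -2 -2 77 0.02; 1 -2 -2 77 0.02; 1 -2 -2 77 0.02"

```text
t: 16.95
tool_pos: [0.4142, -0.1917, 0.1126]
orientation: [-2.5, -1.9, 0.001]
force: [0.4, -0.7, 1.1]
opening: 0.0008
gripper_force: 0.0
```

```bash
python3 - <<'E'
from door import *
rows(-1,[1.3,1.15,1.,.85,.7],.014,.11)
E
```

```text
1.3 [40.3 -0.8  2.6] -0.006 tcp [ 0.424 -0.153]
1.15 [53.2 -2.   2.6] 0.144 tcp [ 0.426 -0.14 ]
1.0 [66.  -1.3  2.6] 0.294 tcp [ 0.431 -0.128]
0.85 [78.7  1.3  2.6] 0.444 tcp [ 0.437 -0.116]
0.7 [90.8  5.8  2.6] 0.594 tcp [ 0.444 -0.106]
```

Emit:
arm_command --increments "1 25 -1 2 0; 1 40 -1 2 0; 1 53 -2 2 0.14; 1 65 -1 2 0.28; 1 77 1 2 0.42"

```text
t: 17.45
tool_pos: [0.4379, -0.1189, 0.1135]
orientation: [2.844, 1.326, 0.004]
force: [0.3, -0.5, 0.5]
opening: 0.0006
gripper_force: 0.4
```

```bash
python3 - <<'E'
from door import *
rows(-1,[.85,.7,.55,.4,.25,.15],.014,.11)
E
```

```text
0.85 [ 1.1 -2.8  3.5] 0.017 tcp [ 0.437 -0.116]
0.7 [14.  -3.7  3.5] 0.167 tcp [ 0.444 -0.106]
0.55 [26.9 -2.7  3.5] 0.317 tcp [ 0.453 -0.097]
0.4 [39.4  0.2  3.6] 0.467 tcp [ 0.463 -0.089]
0.25 [51.4  5.   3.6] 0.617 tcp [ 0.475 -0.083]
0.15 [59.   9.1  3.6] 0.717 tcp [ 0.483 -0.08 ]
```

Emit:
arm_command --increments "1 14 -3 2 0.15; 1 26 -3 2 0.29; 1 38 0 2 0.43; 1 49 4 2 0.57; 1 59 9 2 0.71"

```text
t: 17.95
tool_pos: [0.4828, -0.0791, 0.1115]
orientation: [3.13, 0.256, 0.006]
force: [-0.5, -0.9, 0.3]
opening: 0.0006
gripper_force: 0.4
```

```bash
python3 - <<'E'
from door import *
rows(-1,[.15,.05,0],.014,.11)
E
```

```text
0.15 [-0.   0.5  1.5] 0.007 tcp [ 0.483 -0.08 ]
0.05 [ 8.5 -0.4  1.5] 0.107 tcp [ 0.491 -0.077]
0 [12.8 -0.5  1.5] 0.157 tcp [ 0.495 -0.076]
```

Emit:
arm_command --increments "1 4 0 0 0.08; 1 8 0 0 0.15; 1 12 0 0 0.15; 1 15 0 0 0.15; 1 15 0 0 0.15"

```text
t: 18.45
tool_pos: [0.4958, -0.077, 0.1106]
orientation: [3.141, 0.03, 0.0]
force: [-7.6, 0.3, 6.5]
opening: 0.0007
gripper_force: 4.2
```

Emit:
arm_command --increments "1 3 0 0 0; 1 5 0 0 0; 1 5 0 0 0; 1 5 0 0 0"

```text
t: 18.85
tool_pos: [0.4963, -0.0769, 0.1104]
orientation: [-3.141, -0.029, 0.016]
force: [-37.5, 1.4, 29.9]
opening: 0.0001
gripper_force: 18.7
```

Emit:
arm_command --increments "1 -10 0 0 0; 1 -40 0 -20 0; 1 -80 0 -60 0; 1 -80 0 -110 0; 1 -80 0 -150 0"

```text
t: 19.35
tool_pos: [0.4195, -0.0781, 0.2615]
orientation: [3.141, 0.028, 0.004]
force: [1.1, -0.2, 0.8]
opening: 0.0009
gripper_force: 0.0
```

```bash
python3 - <<'E'
from door import *
im,m=grab('top'); cv2.imwrite('pics/t6.png',cv2.resize(im[165:225,180:300],(800,400),interpolation=cv2.INTER_CUBIC))
for s in (1,-1):print(s,np.round((proj(m,[np.r_[pose(s,t,.0,.132)[0],.122] for t in (0,.13)])-[180,165])*800/120))
E
```

```text
1 [[348. 131.]
 [346. 169.]]
-1 [[417. 131.]
 [419. 169.]]
```

View pics/t6.png

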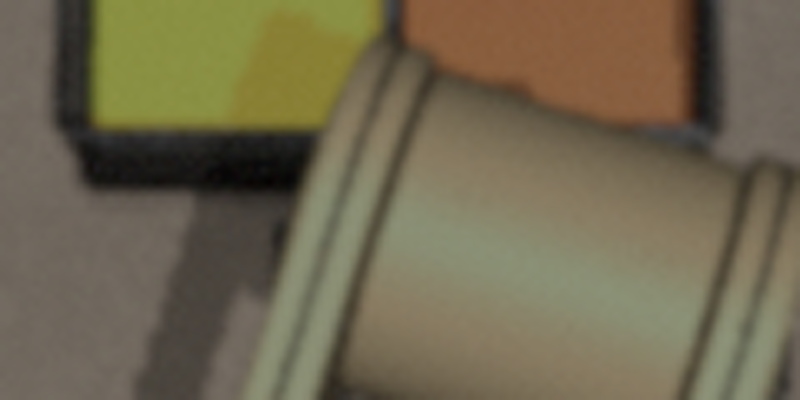

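```bash
cat > items.py <<'E'
from door import *
def items(f=None):
    im,m=grab('top',f); hsv=cv2.cvtColor(im,cv2.COLOR_BGR2HSV); out=[]
    for nm,lo,hi,z in (('pastry',(0,40,5),(16,255,82),.046),('bun',(17,110,60),(28,255,255),.032)):
        mk=cv2.morphologyEx(cv2.inRange(hsv,lo,hi),cv2.MORPH_CLOSE,np.ones((5,5)))
        for c in cv2.findContours(mk,cv2.RETR_EXTERNAL,cv2.CHAIN_APPROX_NONE)[0]:
            if cv2.contourArea(c)<90: continue
            P=onz(m,c[:,0,:],z)[:,:2]; r=cv2.minAreaRect((P*1000).astype(np.float32)); ce=np.array(r[0])
            if not(340<ce[0]<760 and -520<ce[1]<150) or max(r[1])>90: continue
            w,h=r[1]; a=r[2] if w>h else r[2]+90; a=(a+90)%180-90
            out.append((nm,np.round(ce),np.round(r[1]),round(a))); print(*out[-1], np.round(c[:,0,:].mean(0)))
    return im,m
if __name__=='__main__': items()
E
python3 - <<'E'
from items import *
im,m=items('t7.png')
cv2.imwrite('pics/t7b.png',cv2.convertScaleAbs(cv2.resize(im[140:285,285:425],(580,600),interpolation=cv2.INTER_CUBIC),alpha=1.5))
E
```

```text
pastry [ 423. -379.] [57. 65.] -10 [353. 215.]
pastry [ 499. -287.] [54. 64.] -9 [324. 191.]
pastry [ 576. -394.] [57. 65.] -1 [357. 167.]
bun [ 495. -391.] [48. 49.] -1 [356. 192.]
```

View pics/t7b.png

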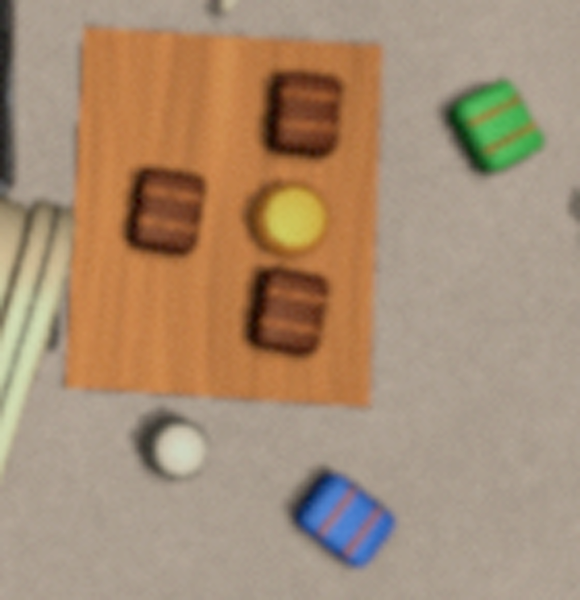

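```bash
python3 go.py .499 -.287 .13 -1.728; python3 -c "
from door import *
for p in ((68,-75),(0,-75),(-68,-75),(0,74)): print(p,bw(np.array(p)/1000))"
```

```text
[ 69.2 208.3 139.9] 0.175 [-0.3  -0.37  1.9   0.    1.59  1.25]
(68, -75) [ 0.69294877 -0.08779065]
(0, -75) [ 0.62495    -0.08819865]
(-68, -75) [ 0.55695122 -0.08860665]
(0, 74) [0.624056   0.06079867]
```

Emit:
arm_command --increments "0.15 20 45 20 0.04; 0.15 40 90 45 0.08; 0.15 60 135 70 0.12; 0.15 72 180 100 0.17; 0.15 80 208 131 0.17"

```text
t: 19.95
tool_pos: [0.5039, -0.2802, 0.1362]
orientation: [3.129, -0.241, 0.008]
force: [0.2, 0.4, 0.5]
opening: 0.0357
gripper_force: 0.0
```

Emit:
arm_command --increments "0.15 0 0 0 0; 0.15 0 0 0 0; 0.15 0 0 0 0; 0.15 0 0 0 0; 0.15 0 0 0 0"

```text
t: 20.45
tool_pos: [0.5025, -0.277, 0.1369]
orientation: [3.131, -0.238, 0.005]
force: [0.6, 2.0, 0.0]
opening: 0.0756
gripper_force: 0.0
```

```bash
python3 go.py .499 -.287 .036 -1.728
```

```text
[ -2.3  10.3 100.9] 0.005 [-0.59  0.13  1.69  0.    1.32  1.13]
```

Emit:
arm_command --increments "0.15 -2 10 20 0; 0.15 -2 10 60 0; 0.15 -2 10 101 0; 0.15 -2 10 101 0; 1 -2 10 101 0"

```text
t: 20.95
tool_pos: [0.4986, -0.2868, 0.0345]
orientation: [3.132, -0.239, 0.002]
force: [0.4, 1.3, -0.1]
opening: 0.0748
gripper_force: 0.0
```

Emit:
arm_command --increments "1 0 0 0 0; 1 0 0 0 0; 1 0 0 0 0; 1 0 0 0 0; 1 0 0 0 0" --grip_force 15

```text
t: 21.45
tool_pos: [0.4984, -0.2872, 0.0344]
orientation: [3.132, -0.24, 0.001]
force: [-0.9, -0.3, 6.0]
opening: 0.052
gripper_force: 15.0
```

Emit:
arm_command --increments "1 0 0 -20 0; 1 0 0 -60 0; 1 0 0 -110 0; 1 0 0 -160 0; 1 0 0 -180 0"

```text
t: 21.95
tool_pos: [0.4997, -0.288, 0.2196]
orientation: [3.129, -0.24, 0.01]
force: [1.1, -0.2, 0.0]
opening: 0.0519
gripper_force: 15.0
```

```bash
python3 go.py .693 -.088 .21 -1.565
```

```text
[ 160.5 -227.1   10. ] -0.159 [-0.61  0.07  1.59  0.    1.47  1.11]
```

Emit:
arm_command --increments "1 25 -36 0 -0.03; 1 54 -77 0 -0.06; 1 83 -117 0 -0.1; 1 112 -158 3 -0.13; 1 140 -198 5 -0.159"

```text
t: 22.45
tool_pos: [0.6674, -0.1108, 0.2079]
orientation: [-3.141, -0.011, 0.001]
force: [0.3, -0.1, -0.7]
opening: 0.052
gripper_force: 15.0
```

```bash
python3 go.py .693 -.088 .13 -1.565
```

```text
[ 25.8 -22.6  77.8] 0.001 [-0.24  0.35  1.29  0.    1.49  1.32]
```

Emit:
arm_command --increments "1 26 -23 0 0; 1 26 -23 5 0; 1 26 -23 40 0; 1 26 -23 78 0; 1 26 -23 78 0"

```text
t: 22.95
tool_pos: [0.6874, -0.0889, 0.1225]
orientation: [-3.139, -0.009, 0.02]
force: [-1.9, -1.2, -2.3]
opening: 0.052
gripper_force: 15.0
```

```bash
python3 go.py .693 -.088 .087 -1.565
```

```text
[ 6.1 -0.8 35.5] -0.0 [-0.2   0.47  1.31 -0.    1.38  1.36]
```

Emit:
arm_command --increments "1 3 0 15 0; 1 3 0 36 0; 1 3 0 36 0; 0.27 3 0 36 0; 0.27 3 0 36 0"

```text
t: 23.45
tool_pos: [0.6971, -0.0899, 0.0973]
orientation: [3.141, 0.009, 0.006]
force: [-0.2, -0.5, 1.1]
opening: 0.0638
gripper_force: 0.0
```

Emit:
arm_command --increments "0.27 0 0 0 0; 0.27 0 0 0 0; 0.27 0 0 -40 0; 0.27 0 0 -80 0; 0.27 0 0 -125 0"

```text
t: 23.95
tool_pos: [0.6948, -0.0893, 0.2203]
orientation: [-3.141, -0.009, 0.002]
force: [0.2, -1.4, -0.2]
opening: 0.0677
gripper_force: 0.0
```

```bash
python3 items.py; python3 go.py .423 -.379 .21 -1.745
```

```text
pastry [ 423. -379.] [57. 65.] -9 [353. 215.]
pastry [ 576. -394.] [57. 65.] -1 [357. 167.]
bun [ 495. -391.] [48. 49.] -1 [355. 192.]
[-277.4  287.4   19.1] 0.18 [-0.2   0.41  1.18  0.    1.54  1.36]
```

Emit:
arm_command --increments "0.15 -17 44 0 0; 0.15 -35 88 0 0; 0.15 -52 132 0 0; 0.15 -69 176 0 0.02; 0.15 -86 220 20 0.02"

```text
t: 24.5
tool_pos: [0.6121, -0.3116, 0.2042]
orientation: [3.138, -0.023, 0.01]
force: [1.2, -0.1, 0.4]
opening: 0.0793
gripper_force: 0.0
```

```bash
python3 go.py .576 -.394 .036 -1.588
```

```text
[-35.9  82.3 168.3] 0.003 [-0.55  0.38  1.27 -0.    1.49  1.04]
```

Emit:
arm_command --increments "0.15 -18 41 20 0; 0.15 -36 82 50 0; 0.15 -36 82 90 0; 0.15 -36 82 110 0; 0.15 -36 82 110 0"

```text
t: 25.0
tool_pos: [0.5712, -0.389, 0.0852]
orientation: [-3.137, 0.024, 0.009]
force: [-1.0, 0.5, -0.5]
opening: 0.0788
gripper_force: 0.0
```

```bash
python3 go.py .576 -.394 .036 -1.588
```

```text
[ 5.1  5.1 49.2] 0.002 [-0.67  0.49  1.35  0.    1.31  0.91]
```

Emit:
arm_command --increments "0.15 4 5 5 0; 0.15 4 5 30 0; 0.15 4 5 49 0; 0.15 4 5 49 0; 1 4 5 49 0"

```text
t: 25.5
tool_pos: [0.5781, -0.3952, 0.0413]
orientation: [-3.141, 0.022, 0.0]
force: [0.3, -0.2, 0.6]
opening: 0.0748
gripper_force: 0.0
```

Emit:
arm_command --increments "1 0 0 0 0; 1 0 0 0 0; 1 0 0 0 0; 1 0 0 0 0; 1 0 0 0 0"

```text
t: 26.0
tool_pos: [0.5786, -0.3961, 0.0426]
orientation: [3.14, -0.023, 0.003]
force: [-0.1, -0.6, 6.1]
opening: 0.0524
gripper_force: 14.8
```

Emit:
arm_command --increments "1 0 0 -20 0; 1 0 0 -60 0; 1 0 0 -110 0; 1 0 0 -160 0; 1 0 0 -180 0"

```text
t: 26.5
tool_pos: [0.5795, -0.3965, 0.2281]
orientation: [3.137, -0.022, 0.01]
force: [0.8, 0.2, 0.4]
opening: 0.0526
gripper_force: 14.8
```

```bash
python3 go.py .625 -.088 .21 -1.565
```

```text
[  41.  -309.2   16.9] -0.02 [-0.67  0.41  1.19  0.    1.54  0.91]
```

Emit:
arm_command --increments "1 5 -40 0 0; 1 11 -85 0 0; 1 17 -130 0 0; 1 23 -175 3 0; 1 29 -220 5 -0.02"

```text
t: 27.0
tool_pos: [0.6096, -0.1739, 0.2156]
orientation: [-3.141, -0.009, 0.001]
force: [0.3, -0.8, -1.0]
opening: 0.0525
gripper_force: 14.8
```

```bash
python3 go.py .625 -.088 .13 -1.565
```

```text
[ 15.9 -85.8  85.6] -0.0 [-0.36  0.24  1.42  0.    1.49  1.21]
```

Emit:
arm_command --increments "1 8 -43 0 0; 1 16 -86 0 0; 1 16 -86 20 0; 1 16 -86 60 0; 1 16 -86 86 0"

```text
t: 27.5
tool_pos: [0.6244, -0.0886, 0.1275]
orientation: [-3.141, -0.011, 0.004]
force: [-1.0, -0.4, -1.4]
opening: 0.0529
gripper_force: 14.8
```

Emit:
arm_command --increments "1 0 0 0 0; 1 0 0 0 0"

```text
t: 27.7
tool_pos: [0.625, -0.0896, 0.13]
orientation: [-3.141, -0.009, 0.002]
force: [0.4, 0.1, -0.5]
opening: 0.0528
gripper_force: 14.8
```

```bash
python3 go.py .625 -.088 .094 -1.565
```

```text
[ 0.  -1.6 36. ] -0.0 [-0.22  0.29  1.51  0.    1.34  1.34]
```

Emit:
arm_command --increments "1 0 -1 15 0; 1 0 -1 36 0; 1 0 -1 36 0; 1 0 -1 36 0; 0.27 0 -1 36 0"

```text
t: 28.2
tool_pos: [0.6266, -0.0891, 0.0958]
orientation: [3.141, 0.009, 0.004]
force: [0.2, 0.1, 0.6]
opening: 0.0567
gripper_force: 0.0
```

Emit:
arm_command --increments "0.27 0 0 0 0; 0.27 0 0 0 0; 0.27 0 0 -40 0; 0.27 0 0 -80 0; 0.27 0 0 -120 0"

```text
t: 28.7
tool_pos: [0.6253, -0.0887, 0.2157]
orientation: [-3.142, -0.009, 0.0]
force: [0.3, 0.7, 0.2]
opening: 0.0677
gripper_force: 0.0
```

```bash
python3 items.py; python3 go.py .423 -.379 .21 -1.728
```

```text
pastry [ 423. -379.] [57. 65.] -9 [353. 215.]
bun [ 495. -391.] [48. 49.] -1 [355. 192.]
[-207.5  288.3   13.4] 0.163 [-0.22  0.22  1.42 -0.    1.49  1.34]
```

Emit:
arm_command --increments "0.15 -25 34 0 0.03; 0.15 -52 72 0 0.06; 0.15 -79 110 0 0.1; 0.15 -106 148 0 0.13; 0.15 -133 185 0 0.16"

```text
t: 29.25
tool_pos: [0.4925, -0.2759, 0.2146]
orientation: [3.131, -0.243, 0.002]
force: [0.8, -1.0, 0.5]
opening: 0.0789
gripper_force: 0.0
```

```bash
python3 go.py .423 -.379 .10 -1.728
```

```text
[-52.9 112.5 114.6] 0.002 [-0.6   0.05  1.63 -0.    1.46  1.12]
```

Emit:
arm_command --increments "0.15 -18 38 20 0; 0.15 -36 76 50 0; 0.15 -53 112 80 0; 0.15 -53 112 115 0; 0.15 -53 112 115 0"

```text
t: 29.75
tool_pos: [0.4205, -0.3753, 0.0939]
orientation: [-3.126, 0.246, 0.01]
force: [-0.2, 0.4, -0.8]
opening: 0.0792
gripper_force: 0.0
```

```bash
python3 go.py .423 -.379 .038 -1.728
```

```text
[ 3.5  3.6 55.8] 0.0 [-0.82  0.16  1.73  0.    1.25  0.91]
```

Emit:
arm_command --increments "0.15 1 2 10 0; 0.15 1 2 35 0; 0.15 1 2 53 0; 0.15 1 2 53 0; 1 1 2 53 0"

```text
t: 30.25
tool_pos: [0.426, -0.3794, 0.0478]
orientation: [3.131, -0.24, 0.002]
force: [-0.0, 0.5, -0.1]
opening: 0.0752
gripper_force: 0.0
```

Emit:
arm_command --increments "1 0 0 0 0; 1 0 0 0 0; 1 0 0 0 0; 1 0 0 0 0; 1 0 0 0 0"

```text
t: 30.75
tool_pos: [0.4255, -0.3801, 0.0476]
orientation: [3.13, -0.242, 0.003]
force: [0.3, -0.7, 6.0]
opening: 0.0523
gripper_force: 15.0
```

Emit:
arm_command --increments "1 0 0 -20 0; 1 0 0 -60 0; 1 0 0 -110 0; 1 0 0 -160 0; 1 0 0 -180 0"

```text
t: 31.25
tool_pos: [0.4261, -0.3806, 0.2325]
orientation: [3.127, -0.242, 0.009]
force: [0.5, -0.0, -0.1]
opening: 0.0517
gripper_force: 15.0
```

```bash
python3 go.py .557 -.088 .21 -1.565
```

```text
[  84.2 -309.4   21.6] -0.16 [-0.82  0.05  1.59  0.    1.49  0.91]
```

Emit:
arm_command --increments "1 10 -36 0 -0.03; 1 21 -78 0 -0.06; 1 33 -120 5 -0.1; 1 44 -162 10 -0.13; 1 56 -205 15 -0.16"

```text
t: 31.75
tool_pos: [0.5116, -0.1836, 0.2109]
orientation: [-3.141, -0.01, 0.0]
force: [0.9, -0.1, -0.9]
opening: 0.0521
gripper_force: 15.0
```

```bash
python3 go.py .556 -.088 .13 -1.565
```

```text
[ 45.  -95.3  80.9] 0.001 [-0.44 -0.    1.69  0.    1.46  1.13]
```

Emit:
arm_command --increments "1 20 -42 0 0; 1 40 -84 0 0; 1 45 -95 5 0; 1 45 -95 40 0; 1 45 -95 81 0"

```text
t: 32.25
tool_pos: [0.5575, -0.0899, 0.1311]
orientation: [3.14, 0.011, 0.007]
force: [0.0, -0.6, -2.3]
opening: 0.052
gripper_force: 15.0
```

Emit:
arm_command --increments "1 0 0 0 0; 1 0 0 0 0"

```text
t: 32.45
tool_pos: [0.5549, -0.0901, 0.1297]
orientation: [-3.141, -0.008, 0.004]
force: [0.1, 0.6, 0.7]
opening: 0.0518
gripper_force: 15.0
```

```bash
python3 go.py .556 -.088 .098 -1.565
```

```text
[ 1.2 -2.1 31.7] -0.0 [-0.25  0.11  1.72 -0.    1.31  1.31]
```

Emit:
arm_command --increments "1 3 -2 10 0; 1 3 -2 30 0; 1 3 -2 31 0; 1 3 -2 31 0; 0.27 3 -2 31 0"

```text
t: 32.95
tool_pos: [0.56, -0.0883, 0.1008]
orientation: [3.141, 0.009, 0.004]
force: [0.6, -0.3, -0.3]
opening: 0.0563
gripper_force: 0.0
```

Emit:
arm_command --increments "0.27 0 0 0 0; 0.27 0 0 0 0; 0.27 0 0 -40 0; 0.27 0 0 -80 0; 0.27 0 0 -120 0"

```text
t: 33.45
tool_pos: [0.5586, -0.0878, 0.2207]
orientation: [-3.142, -0.009, 0.0]
force: [0.4, -0.0, 0.4]
opening: 0.0679
gripper_force: 0.0
```

```bash
python3 items.py; python3 go.py .494 -.389 .21 -1.565
```

```text
bun [ 497. -391.] [45. 48.] -90 [356. 192.]
[-70.  299.9  19.4] 0.0 [-0.25  0.04  1.61 -0.    1.48  1.32]
```

Emit:
arm_command --increments "0.05 -10 42 0 0; 0.05 -20 84 0 0; 0.05 -30 126 0 0; 0.05 -40 170 0 0; 0.05 -50 214 0 0"

```text
t: 34.0
tool_pos: [0.5097, -0.3039, 0.2195]
orientation: [3.141, 0.01, 0.001]
force: [1.0, -0.2, 0.1]
opening: 0.0881
gripper_force: 0.0
```

```bash
python3 go.py .4955 -.389 .10 -1.565
```

```text
[-14.8  85.  119.6] 0.0 [-0.62  0.12  1.54  0.    1.48  0.94]
```

Emit:
arm_command --increments "0.05 -8 43 10 0; 0.05 -15 85 40 0; 0.05 -15 85 80 0; 0.05 -15 85 119 0; 0.05 -15 85 119 0"

```text
t: 34.5
tool_pos: [0.4919, -0.3846, 0.0931]
orientation: [-3.134, -0.008, 0.013]
force: [-0.9, 0.1, -0.1]
opening: 0.0881
gripper_force: 0.0
```

Emit:
arm_command --increments "0.05 0 0 0 0; 0.05 0 0 0 0"

```text
t: 34.7
tool_pos: [0.4973, -0.3883, 0.1033]
orientation: [3.139, 0.01, 0.005]
force: [0.1, -0.4, 1.7]
opening: 0.0884
gripper_force: 0.0
```

```bash
python3 go.py .4955 -.389 .035 -1.565; python3 items.py
```

```text
[-2.   0.5 68.3] 0.001 [-0.74  0.31  1.54  0.    1.28  0.82]
```

Emit:
arm_command --increments "0.05 -2 0 20 0; 0.05 -2 0 50 0; 0.05 -2 0 68 0; 0.05 -2 0 68 0; 1 -2 0 68 0"

```text
t: 35.25
tool_pos: [0.495, -0.3881, 0.0344]
orientation: [3.139, 0.01, 0.004]
force: [0.1, 0.2, -0.6]
opening: 0.0838
gripper_force: 0.0
```

Emit:
arm_command --increments "1 0 0 0 0; 1 0 0 0 0; 1 0 0 0 0; 1 0 0 0 0; 1 0 0 0 0"

```text
t: 35.75
tool_pos: [0.4941, -0.3878, 0.0329]
orientation: [3.141, 0.009, 0.001]
force: [-0.6, -0.1, 5.0]
opening: 0.0585
gripper_force: 15.0
```

Emit:
arm_command --increments "1 0 0 -20 0; 1 0 0 -60 0; 1 0 0 -110 0; 1 0 0 -160 0; 1 0 0 -180 0"

```text
t: 36.25
tool_pos: [0.4953, -0.3887, 0.2184]
orientation: [3.137, 0.009, 0.009]
force: [1.2, -0.2, -0.3]
opening: 0.059
gripper_force: 15.0
```

```bash
python3 go.py .624 .061 .21 -1.565
```

```text
[ 131.3 -449.     6.8] 0.0 [-0.75  0.21  1.44  0.    1.48  0.82]
```

Emit:
arm_command --increments "1 12 -40 0 0; 1 25 -85 0 0; 1 38 -130 0 0; 1 51 -175 0 0; 1 64 -220 0 0"

```text
t: 36.75
tool_pos: [0.5562, -0.165, 0.2116]
orientation: [-3.141, -0.009, 0.001]
force: [0.6, -0.2, -1.1]
opening: 0.0587
gripper_force: 15.0
```

Emit:
arm_command --increments "1 13 -45 0 0; 1 26 -90 0 0; 1 39 -135 0 0; 1 52 -180 0 0; 1 64 -220 0 0"

```text
t: 37.25
tool_pos: [0.619, 0.0558, 0.2116]
orientation: [-3.141, -0.01, 0.001]
force: [1.1, 0.5, 0.5]
opening: 0.0589
gripper_force: 15.0
```

```bash
python3 go.py .624 .061 .13 -1.565
```

```text
[ 5.1 -5.1 81.6] 0.001 [0.01 0.2  1.46 0.   1.47 1.57]
```

Emit:
arm_command --increments "1 5 -3 0 0; 1 5 -3 40 0; 1 5 -3 80 0; 1 5 -3 100 0; 1 5 -3 100 0"

```text
t: 37.75
tool_pos: [0.6206, 0.0558, 0.1069]
orientation: [3.141, 0.009, -0.014]
force: [-0.8, 0.2, -2.0]
opening: 0.0585
gripper_force: 15.0
```

Emit:
arm_command --increments "1 0 0 10 0; 1 0 0 23 0; 1 0 0 23 0; 0.2 0 0 23 0; 0.2 0 0 23 0"

```text
t: 38.25
tool_pos: [0.6248, 0.0565, 0.0902]
orientation: [-3.142, -0.009, -0.003]
force: [0.6, 0.6, 0.0]
opening: 0.0703
gripper_force: 0.0
```

Emit:
arm_command --increments "0.2 0 0 0 0; 0.2 0 0 0 0; 0.2 0 0 -40 0; 0.2 0 0 -80 0; 0.2 0 0 -125 0"

```text
t: 38.75
tool_pos: [0.6233, 0.0565, 0.2147]
orientation: [3.142, 0.009, -0.003]
force: [-0.0, 0.8, -0.0]
opening: 0.074
gripper_force: 0.0
```

Emit:
arm_command --increments "0.2 -40 0 -20 0; 0.2 -85 0 -40 0; 0.2 -130 0 -60 0; 0.2 -175 0 -80 0; 0.2 -210 0 -100 0"

```text
t: 39.25
tool_pos: [0.412, 0.0553, 0.3151]
orientation: [-3.142, -0.009, -0.001]
force: [0.8, -0.0, 0.8]
opening: 0.0744
gripper_force: 0.0
```

```bash
python3 - <<'E'
from h import *
im,m=grab('top'); sc,ms=grab('scene'); print(robot.read_state()['tool_pos'])
a=cv2.resize(im[100:220,170:300],(433,400),interpolation=cv2.INTER_CUBIC); b=cv2.resize(sc[120:280,220:400],(367,326),interpolation=cv2.INTER_CUBIC)
o=np.zeros((400,800,3),np.uint8); o[:,:433]=a; o[:326,433:]=b
cv2.imwrite('pics/end.png',cv2.convertScaleAbs(o,alpha=1.5))
E
```

```text
[0.41282894 0.05544295 0.31871795]
```

View pics/end.png

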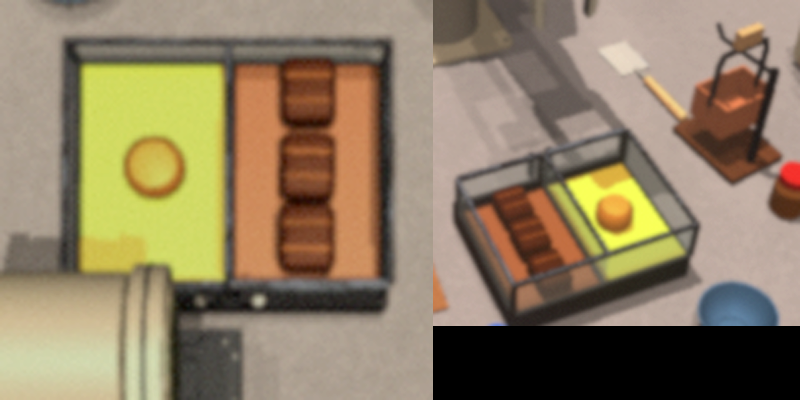

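```bash
python3 -c "
from plant import robot; print(robot.close_job())"
```

```text
the job is handed in; nothing more can be done
None
```

Job handed in at about 39 s: the basket hangs on the hook, both doors are pushed shut, the bun is on the yellow liner and all three pastries are on the brown one. The final pictures agree, but `close_job()` gave no verdict.

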